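# Open the gear unit's filler cap of unknown hand

### The job

Open the filler cap of the green gear unit on the bench. Nobody remembers which way this cap unlocks: try it a little one way, and if it stops dead straight away do not force it but turn it the other way until it comes free at its end stop, then lift it off. Finish while still holding the cap in the gripper, upright, with its lowest point at least 5 cm above the mouth of the neck: do not put it down or let go, and leave the screwdriver and the tape measure where they lie.

Things in the scene. Friction and masses are not known exactly. Their poses are not given: they have to be found in the camera images.
- gear_unit: Small green gear drive, bolted down (cannot move): foot plate 140 x 112 mm; housing 112 x 86 mm, 70 mm high; shaft stub on its +x side, reaching 89 mm from the middle, 38 mm up; round aluminium neck, 58 mm outer diameter, in the middle of the top, 70 to 100 mm above the bench. Origin: on the bench under the neck's axis. x along the shaft, z up. Place and yaw (0.4 to 1.2 rad) vary.
- unit_mouth (a point): Centre of the neck's mouth, on its axis in the plane of its upper rim, 100 mm above the bench; axes as the gear unit's. Inside the neck two ledges hold the cap's lug down until the cap is turned, so the closed cap cannot be pulled off. A trial turn to 0.4 rad from closed shows the way; wrenching the cap on against its stop (over 200 N on the gear unit) counts as forcing it.
- filler_cap: Loose bayonet cap, about 0.12 kg, closed in the neck: black disc, 62 mm diameter, 8 mm thick, on the rim; on it an upright orange finger bar 54 x 14 mm, its top 34 mm above the rim. Plug, stem and cross-lug reach 20 mm down into the neck. Origin: on the axis in the disc's underside (on the rim when closed). x along the bar, z up. Closed, its x lies along the gear unit's x, within 0.1 rad.
- cap_grip (a point): On the cap's axis in the finger bar, 29 mm above the disc's underside, 5 mm below the bar's top: TCP position for a grasp from above across the bar, fingertips just above the disc; axes as the cap's. From closed, the cap turns freely (under 0.1 N m) about 0.2 rad either way; the wrong way it then meets a hard stop (0.2 N m and up); the right way it goes on to an end stop.
- cap_foot (a point): Lowest point of the cap, under its lug on the axis, 20 mm below the disc's underside. The right way, the end stop comes about 1.2 rad from closed, and the cap lifts straight out from about 1.0 rad up to that stop. Which way is right (clockwise or counter-clockwise) varies from start to start, cannot be seen, and is found by trying.
- screwdriver: Screwdriver with red handle, 180 mm long, 24 mm thick, lying on the bench. Bystander. Origin under its middle.
- tape_measure: Yellow tape measure, 33 x 86 x 65 mm, standing on the bench. Bystander. Origin under its middle.

How it is judged:
By the outcome, as a careful person would: the job done as asked, in the order asked, and still so for the second after the job is handed in, while the arm keeps its last pose, push and grip.
It also fails if it takes over 54 s, if anything falls off the work surface, if the arm or the gripper's body presses on something with over 40 N, if the wrist force passes 120 N, or if a joint passes its speed limit or range.

### The arm

A 7-joint arm with a two-finger parallel gripper is mounted at the origin on a cart in front of the work surface, level with it; the furniture and walls round the work are solid. World frame = base frame: x ahead of the robot, y to its left, z up, the work surface at z = 0. Lengths are in m, angles in rad, forces in N, time in s.
With the tool pointing down it reaches from about 0.4 to 0.85 m from the base axis. Payload 4.5 kg.
Tool frame: the origin (TCP) lies between the finger pads, 19 mm behind the fingertips; this is the grasp point; z points along the fingers, y is the line along which they close (so a half turn about z gives the same grasp; the last joint's range is limited). The gripper opens to 85 mm and grips with 20 to 120 N. Pads are 22 mm wide; open, the fingers measure 114 mm over their backs; the gripper's body (76 mm by 85 mm) begins 54 mm behind the grasp point. The pads swing forward as they close: fully open they stand 13 mm farther back than shut.
Start: joints at [1.15, 0.689, -0.195, 1.565, 0.157, 0.902, -0.215], TCP at [0.275, -0.561, 0.25] pointing down, gripper open.
Joint ranges: [-3.01, 3.01], [-0.46, 2.08], [-1.47, 1.51], [0.13, 2.56], [-1, 4.14], [0.04, 2.09], [-2.66, 2.66]. Speed limits (rad/s): [2.57, 2.57, 3.14, 3.14, 3.14, 3.14, 3.14].

### API

Orientations are given as a unit quaternion [x, y, z, w].
In Python, from rig import manip, vision, get_state, job_done gives the robot as it stands (manip), with the cameras (vision), the readings as plain functions and the job as plain functions.
- The arm moves only by the shell command python3 jog.py 'ROWS' [OPENING] [FORCE]. ROWS is one flat JSON list of numbers that holds 1 to 5 rows one after another, with no inner brackets; each row has 4 numbers: dx, dy, dz in parts of the range, where 1.0 means 400 mm, then a turn about the tool's z in a scale on which 1.0 is 180 degrees; each row shifts and turns the commanded pose from where the row before left it, along the tool's axes as they then stand; what a row does not reach is not made up. A row lasts 1/12 s, in which the tool goes at most 0.0417 m and 0.125 rad, less where a joint would pass 70% of its speed; a pose out of reach is approached as far as the arm can. OPENING is the opening from 0.0 (shut) to 1.0 (fully open), set as the command begins (- or left out keeps the last). The fingers move at their own pace and stop on an object; FORCE is the grip in N (left out, the last holds). Time passes only in rows, so rows that do not move let the fingers close. It prints the time, the measured TCP pose, the force, the opening and the grip force at its end. Shift and turn numbers lie between -1 and 1, and a call with a number outside is refused. Input that does not fit is refused with a message, and nothing moves.
- get_state(): the state, without advancing time (a new reading comes with each control period).
- vision.read_camera(name): name is "side" or "top" or "wrist"; returns the picture (400x640x3 uint8, red, green, blue); there is no depth.
- vision.calibration(name): a dict with "camera_matrix" (3x3 intrinsics, pixels), "k1" (the pictures are not rectified: a ray, as slopes to the right and down, at radius r is drawn at 1 + k1 r^2 times it, then the intrinsics apply), "rvec" (rotation vector, rad) and "tvec" (3), from world to camera coordinates, as OpenCV has them. Camera axes: x right, y down, z forward; pixel columns grow to the right and rows downward; lengths in m; the calibration is good to about 2 mm. A picture is of the moment at which its call begins: read the wrist's pose just before it. calibration takes no time and is no camera call; for the wrist camera it gives the pose at the moment of the call.
- job_done(): hands the job in; it is judged then, once.
The state is a dict: "t": time; "qpos": joint angles; "dq": joint speeds; "effort": joint torques, N m; "position": TCP position; "tool_rot": TCP orientation; "wrist_force": force on the tool from outside, world axes, zero at the start; "ft_torque": the same for the moment, N m; "grip_width": opening from 0.0 (shut) to 1.0 (fully open); "finger_force": force on a finger pad.
Only numpy, scipy, OpenCV 4.12 (cv2) and the standard library are available. Lean on these libraries where they do the work, as an engineer would, in place of code of your own. Each camera call takes 0.05 s, during which the arm holds its last target. There are 200 camera calls.

## Working session

There is one attempt and no reset: what is moved stays moved. The work goes in short steps, Python scripts to look and compute and a shell command to move; the robot and the scene stay as the last step left them, time stands still between calls to the robot, and variables do not carry over. Pictures are saved under pics/ and viewed, at most 10 in all, crops included, and the job is handed in when it is done.

```bash
ls; mkdir -p pics; python3 - <<'E'
from rig import manip, vision, get_state, job_done
import cv2,numpy as np
s=get_state();print(s)
ims=[]
for n in("top","side"):
    im=vision.read_camera(n)[:,:,::-1]; cv2.imwrite(f"pics/{n}0.png",im); print(n,vision.calibration(n))
E
```

```text
jog.py
pics
rig.py
{'t': 0.0, 'qpos': array([ 1.14981983,  0.69000607, -0.19450449,  1.56636225,  0.15729606,
        0.90247844, -0.21506798]), 'dq': array([ 1.14061560e-03,  1.51623501e-04,  4.90213342e-04,  1.06110079e-03,
        8.23313119e-04, -1.02071737e-03, -8.12352049e-05]), 'effort': array([ 4.28646708e-04, -5.39614606e+01, -1.26674473e+00, -1.58543891e+01,
        9.00311657e-03,  9.51934315e-03,  4.48091569e-06]), 'position': array([ 0.27421975, -0.56094066,  0.24916513]), 'tool_rot': array([ 9.74245797e-01,  2.25486716e-01, -2.74748815e-04, -8.90242458e-04]), 'wrist_force': array([-0.03445425, -0.88353779, -0.88776268]), 'ft_torque': array([0.03956681, 0.05286651, 0.11169835]), 'finger_force': 0.0, 'grip_width': 0.9985646021491619}
top {'camera_matrix': array([[395.91103953,   0.        , 316.90488069],
       [  0.        , 395.91103953, 201.05633664],
       [  0.        ,   0.        ,   1.        ]]), 'k1': -0.07168092275676059, 'rvec': array([ 2.08639496, -2.13523028,  0.18317182]), 'tvec': array([-0.02107471,  0.48159922,  0.87168827])}
side {'camera_matrix': array([[466.67738514,   0.        , 313.74224024],
       [  0.        , 466.67738514, 192.54109971],
       [  0.        ,   0.        ,   1.        ]]), 'k1': -0.07176119565936914, 'rvec': array([ 0.00827865,  2.70383735, -1.56960762]), 'tvec': array([0.4857822 , 0.10768252, 0.88799824])}
```

View pics/top0.png

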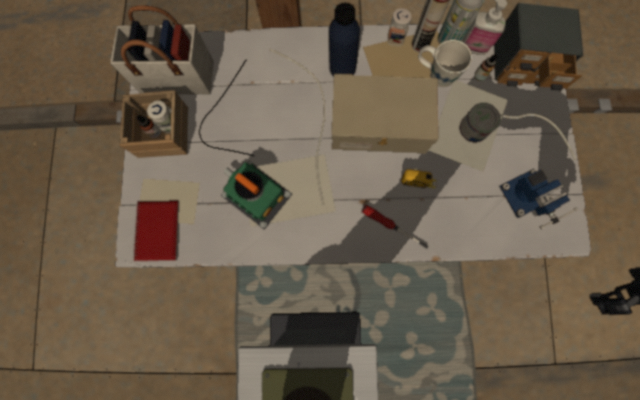

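View pics/side0.png

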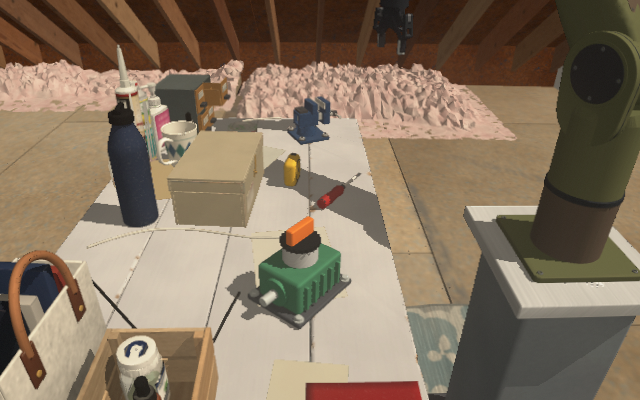

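The top view shows the green unit at about (256,195) with its orange bar at (248,183). The screwdriver is at (385,218) and the tape measure at (417,178). The side view shows the bar at (300,232), with clear space above it.

```bash
cat > h.py <<'E'
import cv2,numpy as np
from scipy.spatial.transform import Rotation as R
def ray(c,uv):
    K=c["camera_matrix"];d=np.array([c["k1"],0,0,0,0.])
    # picture: slope*(1+k1 r^2)
    p=cv2.undistortPoints(np.array(uv,float).reshape(-1,1,2),K,d).reshape(-1,2)
    M=R.from_rotvec(c["rvec"]).as_matrix()
    return -M.T@c["tvec"],np.c_[p,np.ones(len(p))]@M
def plane(c,uv,z):
    o,d=ray(c,uv);return o+d*((z-o[2])/d[:,2])[:,None]
def tri(rs):
    A=0;b=0
    for o,d in rs:
        d=d/np.linalg.norm(d);P=np.eye(3)-np.outer(d,d);A=A+P;b=b+P@o
    x=np.linalg.solve(A,b)
    return x,[np.linalg.norm((np.eye(3)-np.outer(d,d)/(d@d))@(x-o)) for o,d in rs]
def orange(im,near=None,rad=60):  # rgb
    h=cv2.cvtColor(im,cv2.COLOR_RGB2HSV)
    m=cv2.inRange(h,(6,170,110),(16,255,255))
    if near is not None:
        k=np.zeros_like(m);cv2.circle(k,near,rad,255,-1);m&=k
    n,l,s,c=cv2.connectedComponentsWithStats(m)
    i=1+np.argmax(s[1:,4]);return (l==i).astype(np.uint8)*255,s[i],c[i]
E
python3 - <<'E'
from h import *
from rig import manip, vision, get_state, job_done
rs=[]
for n,near in(("top",(248,183)),("side",(300,232))):
    im=cv2.imread(f"pics/{n}0.png")[:,:,::-1].copy();c=vision.calibration(n)
    m,s,ce=orange(im,near,40);print(n,s,ce)
    r=cv2.minAreaRect(cv2.findNonZero(m));print(r)
    o,d=ray(c,ce);rs.append((o,d[0]))
    if n=="top":
        b=cv2.boxPoints(r);P=plane(c,b,.134);print(P[:,:2]);
        for i in(0,1):
            e=P[i+1]-P[i];print(np.linalg.norm(e),np.arctan2(e[1],e[0]))
print(tri(rs), R.from_quat(get_state()["tool_rot"]).as_matrix())
E
```

```text
top [236 174  21  19 158] [246.02531646 182.62025316]
((245.9512176513672, 182.5609893798828), (24.67545509338379, 6.559298038482666), 38.65980911254883)
[[0.51971839 0.14157617]
 [0.53078256 0.13295204]
 [0.49580073 0.09111948]
 [0.48492537 0.09974357]]
0.014028234383556062 -0.6620928784767686
0.05453157014257361 -2.2672444130301797
side [286 217  27  29 487] [299.44558522 231.0698152 ]
((299.4999694824219, 231.0), (16.531585693359375, 34.26459503173828), 54.782405853271484)
(array([0.51057954, 0.11855163, 0.12176388]), [np.float64(4.597036480535225e-05), np.float64(4.5970364805344125e-05)]) [[ 8.98320963e-01  4.39339022e-01 -8.19434084e-04]
 [ 4.39339773e-01 -8.98319836e-01  1.42699570e-03]
 [-1.09178996e-04 -1.64191014e-03 -9.99998646e-01]]
```

The rows are not in the units I measure in: shifts go in shares of 400 mm and turns go in shares of 180 degrees. I convert before sending: -0.025 m / 0.4 = -0.0625.

```bash
python3 jog.py '[0.0625, -0.0625, 0, 0, 0.0625, -0.0625, 0, 0, 0.0625, -0.0625, 0, 0, 0.0625, -0.0625, 0, 0, 0.0625, -0.0625, 0, 0]' 1.0; python3 jog.py '[0.0625, -0.0625, 0, 0, 0.0625, -0.0625, 0, 0, 0.0625, -0.0625, 0, 0, 0.0625, -0.0625, 0, 0, 0.0625, -0.0625, 0, 0]'; python3 jog.py '[0.0625, -0.0625, 0, 0, 0.0625, -0.0625, 0, 0, 0.0625, -0.0625, 0, 0, 0.0625, -0.0625, 0, 0]'
```

```text
t: 0.52
position: [0.3319, -0.3925, 0.2497]
tool_rot: [0.974, 0.225, -0.0, -0.0]
wrist_force: [0.0, 0.3, -0.1]
grip_width: 0.998
finger_force: 0.0
t: 0.93
position: [0.3894, -0.2254, 0.2499]
tool_rot: [0.974, 0.225, -0.0, -0.0]
wrist_force: [0.9, -0.3, 0.1]
grip_width: 1.004
finger_force: 0.0
t: 1.27
position: [0.4353, -0.0916, 0.2499]
tool_rot: [0.974, 0.225, -0.0, -0.0]
wrist_force: [0.8, -0.7, -0.8]
grip_width: 0.998
finger_force: 0.0
```

To row units: -0.025 m / 0.4 = -0.0625.

```bash
python3 jog.py '[0.0625, -0.0625, 0, 0, 0.0625, -0.0625, 0, 0, 0.0625, -0.0625, 0, 0, 0, 0, 0, 0, 0, 0, 0, 0]'; cat > w.py <<'E'
import sys,pickle
from h import *
from rig import manip, vision, get_state, job_done
n=sys.argv[1]
s=get_state();c=vision.calibration("wrist");im=vision.read_camera("wrist")
cv2.imwrite(f"pics/{n}.png",im[:,:,::-1]);pickle.dump((s,c,im),open(n+".pkl","wb"))
m,st,ce=orange(im);print(s["position"],s["qpos"],st,ce)
r=cv2.minAreaRect(cv2.findNonZero(m));print(r);b=cv2.boxPoints(r);P=plane(c,b,.134)
print(P[:,:2],P[:,:2].mean(0))
for i in(0,1):
    e=P[i+1]-P[i];print(np.linalg.norm(e),np.arctan2(e[1],e[0]))
E
python3 w.py wr1
python3 jog.py '[0.0625, -0.0625, 0, 0, 0.05, -0.05, 0, -0.0318, 0, 0, 0, -0.0318, 0, 0, 0, -0.0318, 0, 0, 0, -0.0318]'; python3 jog.py '[0, 0, 0, 0, 0, 0, 0, 0]'; python3 w.py wr2
```

```text
t: 1.68
position: [0.4701, 0.0097, 0.2498]
tool_rot: [0.974, 0.228, 0.0, -0.0]
wrist_force: [-0.2, -1.3, -0.1]
grip_width: 0.999
finger_force: 0.0
[0.47007884 0.00967773 0.24977207] [-0.02821453  0.49198833 -0.13533497  2.01932249  0.10591099  0.63654021
 -1.34332491] [195  69  43  67 951] [214.71398528 101.1019979 ]
((215.7166290283203, 102.1473617553711), (70.6224594116211, 15.615015983581543), 62.52556610107422)
[[0.52113809 0.13968045]
 [0.53065343 0.13175228]
 [0.49795885 0.09129482]
 [0.48765525 0.09933053]] [0.5093514  0.11551452]
0.0123853777076857 -0.6946586585936314
0.0520167468246982 -2.250470392679382
t: 2.15
position: [0.4899, 0.0656, 0.2497]
tool_rot: [0.909, 0.416, -0.001, 0.0]
wrist_force: [0.3, 0.4, 0.4]
grip_width: 0.998
finger_force: 0.0
t: 2.32
position: [0.49, 0.0654, 0.2498]
tool_rot: [0.911, 0.412, -0.001, 0.0]
wrist_force: [-0.9, 0.3, 0.7]
grip_width: 1.0
finger_force: 0.0
[0.48997919 0.06537416 0.24980794] [-0.06778774  0.52606438 -0.24422638  1.94917311  0.19279247  0.68951802
 -1.15119676] [281 109  17  42 265] [287.83018868 125.99245283]
((289.888671875, 129.10888671875), (41.347900390625, 15.630064010620117), 85.42607879638672)
[[0.5206537  0.1405197 ]
 [0.53051047 0.13305549]
 [0.51064467 0.10733058]
 [0.50036205 0.11505478]] [0.51554272 0.12399014]
0.012364078365759824 -0.6481360060780479
0.03250263440882988 -2.2283797508943586
```

View pics/wr1.png

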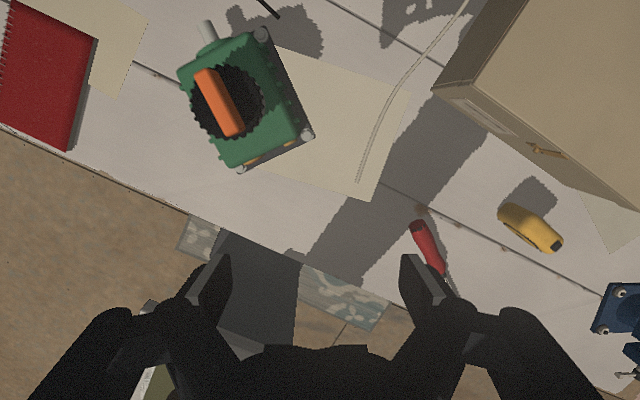

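View pics/wr2.png

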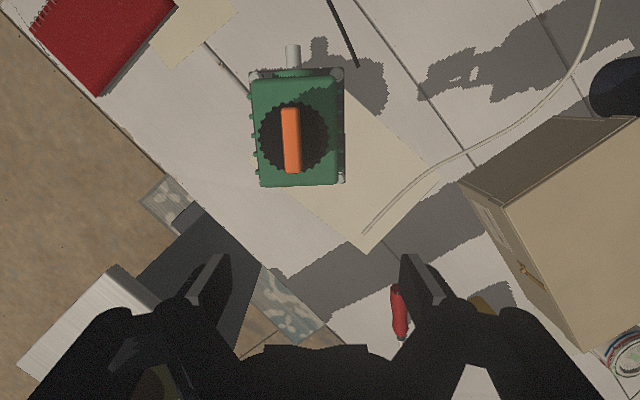

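wr1 shows the bar fully lit at about (219,102). In wr2 the gripper's shadow darkens the lower end of the bar, which spans rows 107–173 with its centre near (291,140). I'll loosen the mask and triangulate.

```bash
python3 - <<'E'
from h import *
import pickle
rs=[]
for n,near in(("wr1",(219,102)),("wr2",(291,140))):
    s,c,im=pickle.load(open(n+".pkl","rb"))
    h=cv2.cvtColor(im,cv2.COLOR_RGB2HSV);m=cv2.inRange(h,(3,120,60),(20,255,255))
    k=np.zeros_like(m);cv2.circle(k,near,45,255,-1);m&=k;m=cv2.morphologyEx(m,cv2.MORPH_OPEN,np.ones((3,3)))
    r=cv2.minAreaRect(cv2.findNonZero(m));print(n,r)
    P=plane(c,cv2.boxPoints(r),.134);print(P[:,:2].mean(0))
    for i in(0,1):
        e=P[i+1]-P[i];print(np.linalg.norm(e),np.arctan2(e[1],e[0])%np.pi)
    o,d=ray(c,r[0]);rs.append((o,d[0]))
    # black disc edge
    k[:]=0;cv2.circle(k,near,60,255,-1)
print(tri(rs)); 
a=R.from_quat(s["tool_rot"]).as_matrix();print(np.arctan2(a[1,0],a[0,0]))
E
```

```text
wr1 ((219.32028198242188, 101.27163696289062), (73.56234741210938, 24.018239974975586), 62.10273361206055)
[0.51116561 0.11315303]
0.01897788744050641 2.4537909543547007
0.054041729219125055 0.9055738303103684
wr2 ((291.3934020996094, 139.5076141357422), (65.90351867675781, 18.95171356201172), 85.91438293457031)
[0.51051372 0.11671864]
0.014962561249202951 2.4852283300532343
0.05286979261671263 0.9067236975447894
(array([0.50991365, 0.11704266, 0.12236714]), [np.float64(0.0003606287638012263), np.float64(0.00036062876380111783)])
0.8492679305386296
```

To row units: 0.026 m / 0.4 = 0.065, 0.02 m / 0.4 = 0.05, -0.02 rad / 3.1416 = -0.0064.

```bash
python3 jog.py '[0.065, -0.0238, 0, -0.0064, 0.065, -0.0238, 0, -0.0064, 0, 0, 0.0625, 0, 0, 0, 0.0625, 0, 0, 0, 0.05, 0]'; python3 jog.py '[0, 0, 0, 0, 0, 0, 0, 0]' ; python3 w.py wr3
```

```text
t: 2.78
position: [0.5094, 0.1188, 0.1788]
tool_rot: [0.902, 0.432, -0.0, 0.0]
wrist_force: [-1.7, -0.5, -0.3]
grip_width: 1.006
finger_force: 0.0
t: 2.95
position: [0.509, 0.1184, 0.1795]
tool_rot: [0.902, 0.432, -0.001, 0.0]
wrist_force: [0.6, -0.5, 0.2]
grip_width: 0.998
finger_force: 0.0
[0.50903869 0.11837853 0.17950684] [-0.18755313  0.66586944 -0.21022433  1.94039008  0.24517084  0.56215332
 -1.24068832] [307 219  18  20 114] [315.42105263 228.06140351]
((315.0379333496094, 228.4552001953125), (18.519142150878906, 17.439552307128906), 85.2363510131836)
[[0.51143683 0.12991603]
 [0.52050317 0.12384826]
 [0.51341928 0.11333151]
 [0.50414287 0.11951442]] [0.51237554 0.12165255]
0.010909459679677096 -0.5897982365937299
0.012680043093625635 -2.1635711734756367
```

View pics/wr3.png

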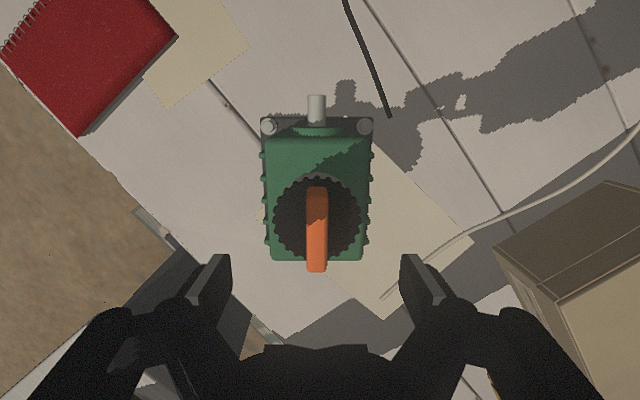

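wr3 shows the bar centred at column 317, between rows 186 and 271, midway between the fingers and aligned with them. I'll check its ends and the disc centre numerically.

```bash
python3 - <<'E'
from h import *
import pickle
S=[]
for n,near,a,b in(("wr1",(219,102),0,0),("wr2",(291,140),0,0),("wr3",(317,228),0,0)):
    s,c,im=pickle.load(open(n+".pkl","rb"))
    T=R.from_quat(s["tool_rot"]).as_matrix();p=s["position"]
    o,_=ray(c,(0,0));print(n,"cam in tool",(o-p)@T)
s_,c_=s,c
uv=[(317,186),(317,271),(306.5,228),(328,228)]
for z in(.134,.108):
    print(z,np.round((plane(c,uv,z)-p)@T,4)[:,:2])
# disc extents, z .108 : left/right edges
print(np.round((plane(c,[(273,218),(361,218)],.108)-p)@T,4))
E
```

```text
wr1 cam in tool [ 0.07775897  0.0006386  -0.12428412]
wr2 cam in tool [ 0.07759816  0.00045351 -0.12428673]
wr3 cam in tool [ 0.07756325  0.00043864 -0.12430964]
0.134 [[ 0.0326  0.0018]
 [-0.0259  0.0019]
 [ 0.0051 -0.0048]
 [ 0.0051  0.0088]]
0.108 [[ 0.0257  0.002 ]
 [-0.0418  0.0021]
 [-0.006  -0.0056]
 [-0.006   0.01  ]]
[[ 0.0019 -0.0297  0.0715]
 [ 0.0018  0.0337  0.0715]]
```

To row units: 0.015 m / 0.4 = 0.0375, 0.002 m / 0.4 = 0.005.

```bash
python3 jog.py '[0, 0.005, 0.025, 0, 0, 0, 0.0375, 0, 0, 0, 0.0375, 0, 0, 0, 0.025, 0, 0, 0, 0, 0]'; python3 jog.py '[0, 0, 0, 0, 0, 0, 0, 0, 0, 0, 0, 0, 0, 0, 0, 0, 0, 0, 0, 0]' 0.0 60;python3 jog.py '[0, 0, 0, 0, 0, 0, 0, 0, 0, 0, 0, 0]';python3 -c "
from rig import manip, vision, get_state, job_done;s=get_state();print(s['qpos'],s['wrist_force'],s['ft_torque'],s['position'])"
```

```text
t: 3.42
position: [0.5106, 0.1174, 0.1288]
tool_rot: [0.902, 0.432, -0.001, -0.0]
wrist_force: [-0.4, 0.3, 0.4]
grip_width: 1.001
finger_force: 0.0
t: 3.83
position: [0.5115, 0.1179, 0.1305]
tool_rot: [0.902, 0.433, 0.001, 0.0]
wrist_force: [0.7, -0.3, -0.1]
grip_width: 0.3
finger_force: 0.0
t: 4.08
position: [0.5114, 0.1179, 0.1305]
tool_rot: [0.902, 0.433, 0.0, 0.0]
wrist_force: [-0.7, -0.0, 5.4]
grip_width: 0.147
finger_force: 59.3
[-0.20881894  0.74821663 -0.17414485  1.97165676  0.27859626  0.44358904
 -1.26579572] [-0.71370029 -0.009073    5.39314673] [-0.00427723  0.28868697  0.01641411] [0.51137397 0.11794417 0.13053894]
```

To row units: 0.04 rad / 3.1416 = 0.0127.

```bash
cat > q.py <<'E'
from rig import manip, vision, get_state, job_done
from h import *
s=get_state();a=R.from_quat(s['tool_rot']).as_matrix()
print("yaw",round(np.arctan2(a[1,0],a[0,0]),3),"q7",s['qpos'][6].round(3),"F",s['wrist_force'].round(1),"M",s['ft_torque'].round(3),"grip",s['finger_force'])
E
python3 q.py;python3 jog.py '[0, 0, 0, 0.0127, 0, 0, 0, 0.0127, 0, 0, 0, 0.0127, 0, 0, 0, 0]'>/dev/null;python3 q.py;python3 jog.py '[0, 0, 0, 0.0127, 0, 0, 0, 0, 0, 0, 0, 0]'>/dev/null;python3 q.py;python3 jog.py '[0, 0, 0, 0.0127, 0, 0, 0, 0, 0, 0, 0, 0]'>/dev/null;python3 q.py
```

```text
yaw 0.895 q7 -1.266 F [-0.7 -0.   5.4] M [-0.004  0.289  0.016] grip 59.32153344154358
yaw 0.773 q7 -1.342 F [0.2 0.9 5.5] M [ 0.029  0.174 -0.051] grip 59.41817343235016
yaw 0.735 q7 -1.366 F [-0.2  0.8  5.1] M [ 0.029  0.113 -0.124] grip 59.41423773765564
yaw 0.695 q7 -1.391 F [-1.5 -0.6  6.3] M [-0.028  0.248 -0.055] grip 59.538522362709045
```

To row units: 0.04 rad / 3.1416 = 0.0127.

```bash
for i in 1 2; do python3 jog.py '[0, 0, 0, 0.0127, 0, 0, 0, 0, 0, 0, 0, 0]'>/dev/null;python3 q.py; done
```

```text
yaw 0.655 q7 -1.415 F [-2.1 -0.4  7. ] M [-0.104  0.404 -0.024] grip 59.67333197593689
yaw 0.615 q7 -1.44 F [-3.  -1.6  7.9] M [-0.121  0.564 -0.002] grip 59.81776714324951
```

To row units: 0.04 rad / 3.1416 = 0.0127.

```bash
for i in 1 2; do python3 jog.py '[0, 0, 0, 0.0127, 0, 0, 0, 0, 0, 0, 0, 0]'>/dev/null;python3 q.py; done; python3 w.py wr4 | head -1
```

```text
yaw 0.575 q7 -1.464 F [-3.7 -1.1  9.5] M [-0.21   0.717  0.019] grip 59.9691903591156
yaw 0.536 q7 -1.488 F [-3.7 -1.1 10.6] M [-0.301  0.909  0.203] grip 60.125588178634644
[0.50980495 0.11725411 0.13059588] [-0.26315736  0.7451792  -0.08472761  1.97638146  0.14029902  0.42814257
```

View pics/wr4.png

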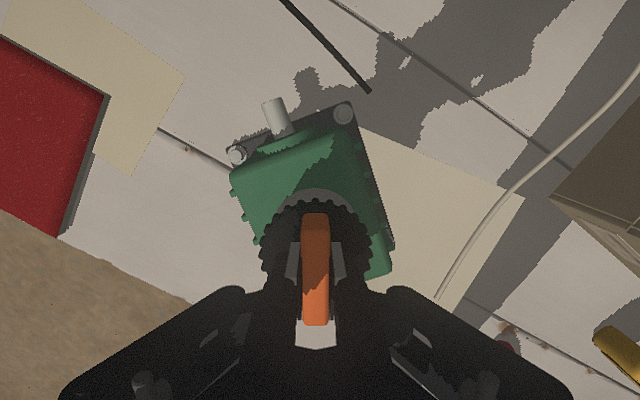

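wr4 shows the bar still lined up with the gripper (column 316, rows 212–325), while the unit's shaft at (275,115) has rotated in the picture. So the cap has turned by about 0.36 rad. The torque only rises on the last step, so I'll take one more small step to 0.39 and compare.

To row units: 0.03 rad / 3.1416 = 0.0095.

```bash
python3 jog.py '[0, 0, 0, 0, 0, 0, 0, 0]'>/dev/null;python3 q.py;python3 jog.py '[0, 0, 0, 0, 0, 0, 0, 0]'>/dev/null;python3 q.py; python3 jog.py '[0, 0, 0, 0.0095, 0, 0, 0, 0, 0, 0, 0, 0]'>/dev/null;python3 q.py;python3 jog.py '[0, 0, 0, 0, 0, 0, 0, 0]'>/dev/null;python3 q.py; python3 - <<'E'
from h import *
import pickle
for n in("wr3","wr4"):
    s,c,im=pickle.load(open(n+".pkl","rb"))
    h=cv2.cvtColor(im,cv2.COLOR_RGB2HSV);m=cv2.inRange(h,(3,120,60),(20,255,255));k=np.zeros_like(m);cv2.circle(k,(317,250),85,255,-1);m&=k;m=cv2.morphologyEx(m,cv2.MORPH_OPEN,np.ones((3,3)))
    v=cv2.fitLine(cv2.findNonZero(m),cv2.DIST_L2,0,.01,.01).ravel();p=v[2:]
    P=plane(c,[p-20*v[:2],p+20*v[:2]],.134);e=P[1]-P[0];print(n,"bar yaw",np.arctan2(e[1],e[0])%np.pi, s["position"])
E
```

```text
yaw 0.536 q7 -1.488 F [-4.3 -1.4 10.7] M [-0.287  0.846  0.266] grip 60.12459933757782
yaw 0.536 q7 -1.488 F [-3.5 -1.3 10.4] M [-0.269  0.817  0.256] grip 60.123785734176636
yaw 0.507 q7 -1.506 F [-4.4 -1.  11.2] M [-0.364  0.88   0.506] grip 60.46519160270691
yaw 0.507 q7 -1.506 F [-4.3 -2.3 10. ] M [-0.399  0.855  0.574] grip 60.4681921005249
wr3 bar yaw 0.8869921381166364 [0.50903869 0.11837853 0.17950684]
wr4 bar yaw 0.5381502083041818 [0.50980495 0.11725411 0.13059588]
```

Beyond about 0.33 rad the torque climbs steeply (0.02 → 0.26 → 0.57 N m), so that is the hard stop. This is the wrong way, and I'll turn back.

To row units: -0.08 rad / 3.1416 = -0.0255.

```bash
python3 jog.py '[0, 0, 0, -0.0255, 0, 0, 0, -0.0255, 0, 0, 0, -0.0255, 0, 0, 0, -0.0255, 0, 0, 0, -0.0223]'>/dev/null;python3 q.py;python3 jog.py '[0, 0, -0.0013, -0.0159, 0, 0, 0, -0.0159, 0, 0, 0, -0.0159, 0, 0, 0, -0.0159, 0, 0, 0, 0]'>/dev/null;python3 q.py;python3 jog.py '[0, 0, 0, -0.0159, 0, 0, 0, -0.0159, 0, 0, 0, 0]';python3 q.py
```

```text
yaw 0.898 q7 -1.264 F [-1.2 -0.6  6.1] M [ 0.039  0.316 -0.077] grip 59.4957572221756
yaw 1.096 q7 -1.138 F [-2.1  0.1  3.4] M [0.086 0.255 0.019] grip 59.07826781272888
t: 7.8
position: [0.5107, 0.118, 0.1305]
tool_rot: [0.827, 0.563, -0.0, -0.0]
wrist_force: [-2.1, 0.6, 3.5]
grip_width: 0.148
finger_force: 59.2
yaw 1.195 q7 -1.075 F [-2.1  0.6  3.5] M [0.124 0.397 0.061] grip 59.18385028839111
```

To row units: -0.05 rad / 3.1416 = -0.0159.

```bash
for i in 1 2 3 ; do python3 jog.py '[0, 0, 0, -0.0159, 0, 0, 0, -0.0159, 0, 0, 0, 0]'>/dev/null;python3 q.py; done
```

```text
yaw 1.294 q7 -1.01 F [-2.5  0.3  4.6] M [ 0.178  0.553 -0.01 ] grip 59.29125487804413
yaw 1.394 q7 -0.944 F [-3.   0.1  4.8] M [0.177 0.632 0.081] grip 59.371041655540466
yaw 1.494 q7 -0.877 F [-3.2  0.9  4.7] M [0.216 0.68  0.035] grip 59.43219602108002
```

To row units: -0.05 rad / 3.1416 = -0.0159.

```bash
for i in 1 2 3 4; do python3 jog.py '[0, 0, 0, -0.0159, 0, 0, 0, -0.0159, 0, 0, 0, 0]'>/dev/null;python3 q.py; done
```

```text
yaw 1.594 q7 -0.81 F [-3.5  0.7  5. ] M [ 0.147  0.81  -0.027] grip 59.48057770729065
yaw 1.694 q7 -0.741 F [-3.8  1.3  6.3] M [0.161 0.872 0.009] grip 59.53238546848297
yaw 1.794 q7 -0.671 F [-4.4 -0.3  7.1] M [ 0.137  0.932 -0.015] grip 59.58493709564209
yaw 1.894 q7 -0.601 F [-4.1  0.8  6.5] M [ 0.162  0.941 -0.012] grip 59.6382075548172
```

To row units: -0.04 rad / 3.1416 = -0.0127.

```bash
for i in 1 2 3 4; do python3 jog.py '[0, 0, 0, -0.0127, 0, 0, 0, 0, 0, 0, 0, 0]'>/dev/null;python3 q.py; done
```

```text
yaw 1.932 q7 -0.573 F [-4.8  0.5  6.5] M [0.151 1.011 0.009] grip 59.67102885246277
yaw 1.972 q7 -0.545 F [-6.4  0.8  7.1] M [ 0.145  1.037 -0.026] grip 59.69351649284363
yaw 2.012 q7 -0.516 F [-5.3  1.6  6.8] M [ 0.098  1.131 -0.003] grip 59.71719145774841
yaw 2.052 q7 -0.487 F [-5.3  0.9  6.8] M [ 0.225  1.118 -0.107] grip 59.740294218063354
```

To row units: -0.03 rad / 3.1416 = -0.0095.

```bash
for i in 1 2 3; do python3 jog.py '[0, 0, 0, -0.0095, 0, 0, 0, 0, 0, 0, 0, 0]'>/dev/null;python3 q.py; done
```

```text
yaw 2.082 q7 -0.465 F [-5.9  1.4  8.9] M [ 0.314  1.228 -0.178] grip 59.783116579055786
yaw 2.112 q7 -0.443 F [-6.7  1.1  8.2] M [ 0.43   1.408 -0.173] grip 59.86352026462555
yaw 2.141 q7 -0.421 F [-6.3  1.6  7.9] M [ 0.45   1.544 -0.547] grip 60.06941378116608
```

The end stop is reached at about 1.2 rad the other way, with the torque rising to −0.55 N m. I'll ease back slightly and lift.

To row units: -0.003 m / 0.4 = -0.0075, -0.002 m / 0.4 = -0.005, 0.04 rad / 3.1416 = 0.0127.

```bash
python3 jog.py '[0, 0, 0, 0, 0, 0, 0, 0.0127, 0, 0, -0.005, 0, 0, 0, -0.0075, 0, 0, 0, 0, 0]'; python3 q.py; python3 jog.py '[0, 0, -0.0125, 0, 0, 0, -0.0125, 0, 0, 0, 0, 0]'; python3 q.py
```

```text
t: 11.72
position: [0.51, 0.119, 0.1354]
tool_rot: [0.495, 0.869, 0.0, -0.001]
wrist_force: [-5.0, 4.1, 1.6]
grip_width: 0.148
finger_force: 59.0
yaw 2.105 q7 -0.441 F [-5.   4.1  1.6] M [ 0.895  1.156 -0.098] grip 59.047865867614746
t: 11.97
position: [0.511, 0.1167, 0.146]
tool_rot: [0.496, 0.868, -0.001, 0.0]
wrist_force: [-2.9, -0.8, 0.7]
grip_width: 0.151
finger_force: 59.2
yaw 2.104 q7 -0.426 F [-2.9 -0.8  0.7] M [-0.242  0.786  0.044] grip 59.2130845785141
```

Coming free without resistance, so I'll carry on up.

To row units: -0.02 m / 0.4 = -0.05, -0.015 m / 0.4 = -0.0375.

```bash
python3 jog.py '[0, 0, -0.025, 0, 0, 0, -0.0375, 0, 0, 0, -0.05, 0, 0, 0, -0.05, 0, 0, 0, -0.0375, 0]'; python3 jog.py '[0, 0, -0.025, 0, 0, 0, 0, 0, 0, 0, 0, 0, 0, 0, 0, 0]'; python3 q.py; python3 w.py wr5|head -1; python3 -c "
from rig import manip, vision, get_state, job_done;import cv2
cv2.imwrite('pics/side5.png',cv2.resize(vision.read_camera('side')[120:320,180:430,::-1],None,fx=3,fy=3))"
```

```text
t: 12.38
position: [0.5128, 0.118, 0.228]
tool_rot: [0.496, 0.868, 0.002, 0.001]
wrist_force: [-0.4, -0.1, -2.2]
grip_width: 0.151
finger_force: 58.9
t: 12.72
position: [0.511, 0.1173, 0.2349]
tool_rot: [0.496, 0.869, -0.001, -0.0]
wrist_force: [0.1, 0.1, -1.9]
grip_width: 0.153
finger_force: 58.9
yaw 2.104 q7 -0.304 F [ 0.1  0.1 -1.9] M [0.005 0.028 0.005] grip 58.94392669200897
[0.51096747 0.1173426  0.2348771 ] [ 0.07451454  0.6394948  -0.63706345  1.87069469  0.51655939  0.80292922
```

View pics/side5.png

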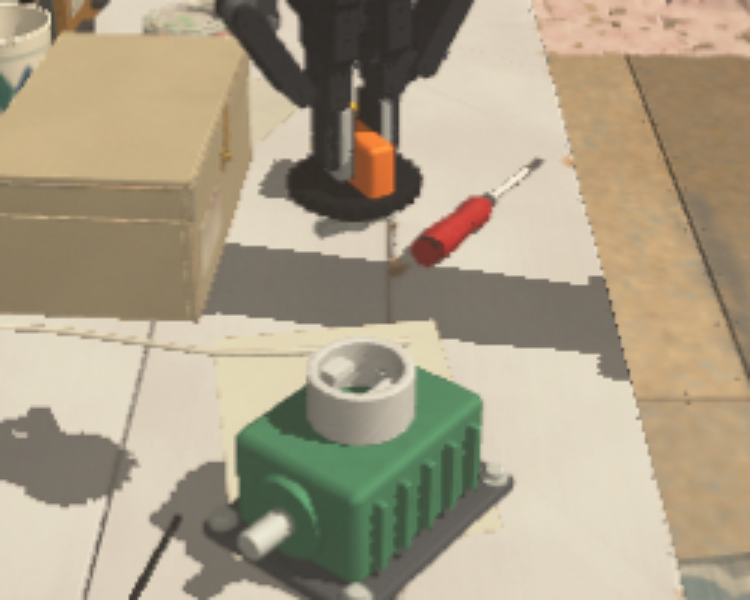

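View pics/wr5.png

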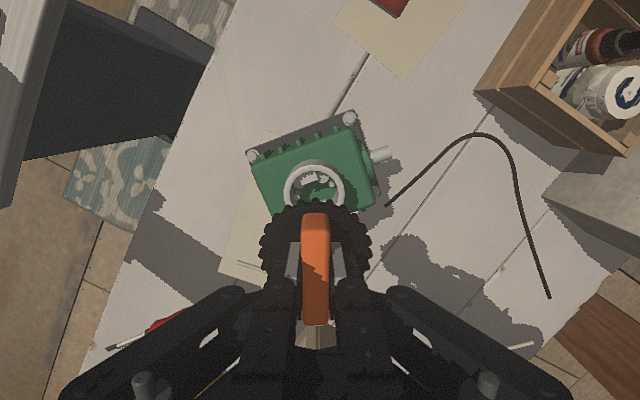

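In the side crop, the cap hangs level in the gripper with its disc at about (355,185), well above the open neck at (360,390). wr5 also shows the bar square in the fingers. By the TCP height of 0.235 m, the foot is about 8.5 cm above the mouth.

```bash
python3 -c "
from rig import manip, vision, get_state, job_done;print(job_done())"
```

```text
the job is handed in; nothing more can be done
None
```

The cap is off and handed in: it stopped clockwise, so I turned it counter-clockwise to its end stop, and it is still held upright with its lowest point about 8.5 cm above the neck mouth.

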